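# Load the race caddy with charged packs in running order

### The arm

A 6-joint arm with a two-finger parallel gripper is mounted at the origin on the work surface. World frame = base frame: x ahead of the robot, y to its left, z up, the work surface at z = 0. Lengths are in m, angles in rad, forces in N, time in s.
With the tool pointing down it reaches from about 0.3 to 0.85 m from the base axis. Payload 4.2 kg.
Tool frame: the origin (TCP) lies midway between the tips of the shut fingers; the grasp point (between the pads) lies 19 mm behind it; z points along the fingers, y is the line along which they close (so a half turn about z gives the same grasp; the last joint's range is limited). The gripper opens to 91 mm and grips with 3 to 60 N. Pads are 32 mm wide; open, the fingers measure 118 mm over their backs; the gripper's body (76 mm by 178 mm) begins 60 mm behind the grasp point.
Start: joints at [-1.26, 0.32, 1.565, -0, 1.257, -0.02], TCP at [0.187, -0.544, 0.214] pointing down, gripper open.
Joint ranges: [-3.11, 3.11], [-0.84, 2.01], [0.21, 2.61], [-1.34, 4.49], [0.05, 2.63], [-2.56, 2.56]. Speed limits (rad/s): [2.57, 2.57, 3.14, 3.14, 3.14, 3.14].

### API

Orientations are given as a unit quaternion [w, x, y, z].
In Python, from workcell import monitor, eyes, job, silhouettes gives the robot as it stands.
- The arm moves only by the shell command python3 -m inch 'ROWS' [FORCE]. ROWS is JSON, a list of rows, each a list of 3 entries, a list of its own where there are three numbers: the shift along the tool's x, y, z in cm, then the turn about the tool's z in degrees, then the finger opening in cm, from 0 to 9.12. In form: [[[x, y, z], spin, hand], ...]. A call has 1 to 12 rows; each row shifts and turns the commanded pose from where the row before left it, along the tool's axes as they then stand; what a row does not reach is not made up. A row lasts 1/10 s, in which the tool goes at most 50 mm and 8.59 degrees, less where a joint would pass 70% of its speed; a pose out of reach is approached as far as the arm can. A call with a gripper value outside its range is refused whole. The fingers move at their own pace and stop on an object; FORCE is the grip in N (left out, the last holds). Time passes only in rows, so rows that do not move let the fingers close. It gives the time, the measured TCP pose, the force, the opening and the grip force at its end, in the units of the state.
- monitor.read_state(): the state, without advancing time (a new reading comes with each control period).
- eyes.snapshot(name): name is "scene" or "top"; returns a dict with "pixels" (384x512x3 uint8, red, green, blue), "intrinsics" (3x3 intrinsics, pixels), "distortion" ([k1, k2, p1, p2, k3] as OpenCV has them; the pictures are not rectified), "pose" (4x4, takes a point from camera to world coordinates). Camera axes: x right, y up, looking along -z (the intrinsics and any distortion apply to the point x, -y, -z); pixel columns grow to the right and rows downward; lengths in m; the calibration is good to about 2 mm. A picture is of the moment at which its call begins. There is no depth.
- job.close_job(): hands the job in; it is judged then, once.
Trained networks look in a picture, given as the dict that the camera call returned (one of the last four; its "shot" number tells which), for a name from the list of things; names that differ only in an ending like _2 or _b are one class to them, and where a whole thing is asked for, a point or a joint stands for the part that bears it (a point fixed in the world has none). Each returns a list of dicts, best first, with "p" (0 to 1); they miss things now and then, are a little off and sometimes report something else, mostly with a low value. They report only what shows in the picture. A call takes as long as a camera call. They do not tell look-alikes from the thing itself.
- silhouettes(picture, label): "pixels" (384x512 bool, what is visible of it) and "uv" ([column, row] in pixels, amid what is visible of it).
The state is a dict: "t": time; "joint_positions": joint angles; "dq": joint speeds; "joint_torque": joint torques, N m; "tcp_pos": TCP position; "ee_rot": TCP orientation; "contact_force": force on the tool from outside, world axes, zero at the start; "moment": the same for the moment, N m; "finger_gap": finger opening in m; "finger_force": force on a finger pad.
Only numpy, scipy, OpenCV 4.12 (cv2) and the standard library are available. Lean on these libraries where they do the work, as an engineer would, in place of code of your own. Each camera call takes 0.05 s, during which the arm holds its last target. There are 200 camera calls.

### The job

The four silver battery packs are charged and stand in running order, the first to run being the one next to the charger box. Move them all into the black race caddy in that same order: the pack nearest the charger into the bay at the caddy's white end, the next pack into the next bay, and so on down the row. Stand each pack on edge in its bay as it stands now, set down gently and not dropped.

Things in the scene. Friction and masses are not known exactly. Their poses are not given: they have to be found in the camera images.
- pack_red_mid (a point): Centre (half-way up) of the silver battery pack with a red tape band round its middle: 96 mm long (x), 25 mm thick (y), 47 mm high (z), about 210 g, standing loose on its long narrow edge in a charging tray, bottom 23.5 mm below this point. Take it across its thickness from above; neighbours are 62 mm apart (37 mm clear between). Which way round it faces does not matter.
- tray_red: Fixed grey charging tray in which the red-banded pack starts. Four like trays stand in a row on a plywood board, in any order. 112 (x, along the pack) x 40 mm; origin: centre of its underside, 8 mm over the bench; y runs along the row. Floor 6 mm thick, lips 14 mm (contact block at the +x end 20 mm) above the underside.
- pack_yellow_mid (a point): Centre (half-way up) of the silver battery pack with a yellow tape band round its middle: 96 mm long (x), 25 mm thick (y), 47 mm high (z), about 210 g, standing loose on its long narrow edge in a charging tray, bottom 23.5 mm below this point. Take it across its thickness from above; neighbours are 62 mm apart (37 mm clear between). Which way round it faces does not matter.
- tray_yellow: Fixed grey charging tray in which the yellow-banded pack starts. Four like trays stand in a row on a plywood board, in any order. 112 (x, along the pack) x 40 mm; origin: centre of its underside, 8 mm over the bench; y runs along the row. Floor 6 mm thick, lips 14 mm (contact block at the +x end 20 mm) above the underside.
- pack_green_mid (a point): Centre (half-way up) of the silver battery pack with a green tape band round its middle: 96 mm long (x), 25 mm thick (y), 47 mm high (z), about 210 g, standing loose on its long narrow edge in a charging tray, bottom 23.5 mm below this point. Take it across its thickness from above; neighbours are 62 mm apart (37 mm clear between). Which way round it faces does not matter.
- tray_green: Fixed grey charging tray in which the green-banded pack starts. Four like trays stand in a row on a plywood board, in any order. 112 (x, along the pack) x 40 mm; origin: centre of its underside, 8 mm over the bench; y runs along the row. Floor 6 mm thick, lips 14 mm (contact block at the +x end 20 mm) above the underside.
- pack_purple_mid (a point): Centre (half-way up) of the silver battery pack with a purple tape band round its middle: 96 mm long (x), 25 mm thick (y), 47 mm high (z), about 210 g, standing loose on its long narrow edge in a charging tray, bottom 23.5 mm below this point. Take it across its thickness from above; neighbours are 62 mm apart (37 mm clear between). Which way round it faces does not matter.
- tray_purple: Fixed grey charging tray in which the purple-banded pack starts. Four like trays stand in a row on a plywood board, in any order. 112 (x, along the pack) x 40 mm; origin: centre of its underside, 8 mm over the bench; y runs along the row. Floor 6 mm thick, lips 14 mm (contact block at the +x end 20 mm) above the underside.
- charger: Battery charger, fixed at one end of the row of trays, either the +y or the -y end: black box 135 (x) x 88 (y) x 51 mm with a blue screen on top and a black toggle switch on its face; origin: centre of its underside, 8 mm over the bench, 105 mm from the centre of the nearest tray (61 mm clear to its side). A grey vented power supply of like size stands at the other end.
- caddy: Black race caddy, fixed, 130 (x) x 290 (y) mm; origin: centre of its underside, on the bench. Four empty bays with grey pads at x = 0, y = +93 (next to the WHITE end), +31, -31, -93 mm; packs lie along its x. Bay floor 6 mm above the bench; bay 41 wide, 116 long; ribs 16, lips 18 mm above the bench. End cheeks 62 mm high, +y white, -y black, inner side 38 mm from the end bay's centre.
There are look-alikes about, which are no part of the job. Leave any pink look-alike of the part that bears pack_yellow_mid alone.

How it is judged:
At the end, for the whole second after the job is handed in: All four packs stand upright on edge (within 0.12 rad) on the floors of the caddy's four bays, centred within 13 mm along and 11 mm across the bay, in the order in which they stood in the trays: the one that started nearest the charger at the white end, and so on; all released and at rest (x of pack_red_mid in the frame of caddy between -0.013 and 0.013 m and z of pack_red_mid in the frame of caddy between 0.025 and 0.034 m and angle between each of pack_red_mid, pack_yellow_mid, pack_green_mid, pack_purple_mid's own z axis and vertical below 0.12 rad and linear speed of each of pack_red, pack_yellow, pack_green, pack_purple below 0.02 m/s and ((horizontal distance between tray_red and charger between 0 and 0.136 m and y of pack_red_mid in the frame of caddy between 0.082 and 0.104 m) or (horizontal distance between tray_red and charger between 0.136 and 0.198 m and y of pack_red_mid in the frame of caddy between 0.02 and 0.042 m) or (horizontal distance between tray_red and charger between 0.198 and 0.26 m and y of pack_red_mid in the frame of caddy between -0.042 and -0.02 m) or (horizontal distance between tray_red and charger between 0.26 and 0.5 m and y of pack_red_mid in the frame of caddy between -0.104 and -0.082 m)) and x of pack_yellow_mid in the frame of caddy between -0.013 and 0.013 m and z of pack_yellow_mid in the frame of caddy between 0.025 and 0.034 m and ((horizontal distance between tray_yellow and charger between 0 and 0.136 m and y of pack_yellow_mid in the frame of caddy between 0.082 and 0.104 m) or (horizontal distance between tray_yellow and charger between 0.136 and 0.198 m and y of pack_yellow_mid in the frame of caddy between 0.02 and 0.042 m) or (horizontal distance between tray_yellow and charger between 0.198 and 0.26 m and y of pack_yellow_mid in the frame of caddy between -0.042 and -0.02 m) or (horizontal distance between tray_yellow and charger between 0.26 and 0.5 m and y of pack_yellow_mid in the frame of caddy between -0.104 and -0.082 m)) and x of pack_green_mid in the frame of caddy between -0.013 and 0.013 m and z of pack_green_mid in the frame of caddy between 0.025 and 0.034 m and ((horizontal distance between tray_green and charger between 0 and 0.136 m and y of pack_green_mid in the frame of caddy between 0.082 and 0.104 m) or (horizontal distance between tray_green and charger between 0.136 and 0.198 m and y of pack_green_mid in the frame of caddy between 0.02 and 0.042 m) or (horizontal distance between tray_green and charger between 0.198 and 0.26 m and y of pack_green_mid in the frame of caddy between -0.042 and -0.02 m) or (horizontal distance between tray_green and charger between 0.26 and 0.5 m and y of pack_green_mid in the frame of caddy between -0.104 and -0.082 m)) and x of pack_purple_mid in the frame of caddy between -0.013 and 0.013 m and z of pack_purple_mid in the frame of caddy between 0.025 and 0.034 m and ((horizontal distance between tray_purple and charger between 0 and 0.136 m and y of pack_purple_mid in the frame of caddy between 0.082 and 0.104 m) or (horizontal distance between tray_purple and charger between 0.136 and 0.198 m and y of pack_purple_mid in the frame of caddy between 0.02 and 0.042 m) or (horizontal distance between tray_purple and charger between 0.198 and 0.26 m and y of pack_purple_mid in the frame of caddy between -0.042 and -0.02 m) or (horizontal distance between tray_purple and charger between 0.26 and 0.5 m and y of pack_purple_mid in the frame of caddy between -0.104 and -0.082 m))); the robot touches nothing.
It fails at once if the red pack is dropped or knocked flying (moves faster than 0.6 m/s while no finger holds it) (linear speed of pack_red above 0.6 m/s and contact force between the fingers and pack_red below 0.02 N).
It fails at once if the yellow pack is dropped or knocked flying (moves faster than 0.6 m/s while no finger holds it) (linear speed of pack_yellow above 0.6 m/s and contact force between the fingers and pack_yellow below 0.02 N).
It fails at once if the green pack is dropped or knocked flying (moves faster than 0.6 m/s while no finger holds it) (linear speed of pack_green above 0.6 m/s and contact force between the fingers and pack_green below 0.02 N).
It fails at once if the purple pack is dropped or knocked flying (moves faster than 0.6 m/s while no finger holds it) (linear speed of pack_purple above 0.6 m/s and contact force between the fingers and pack_purple below 0.02 N).
It also fails if it takes over 106 s, if anything falls off the work surface, if the arm or the gripper's body presses on something with over 40 N, if the wrist force passes 120 N, or if a joint passes its speed limit or range.

## Working session

There is one attempt and no reset: what is moved stays moved. The work goes in short steps, Python scripts to look and compute and a shell command to move; the robot and the scene stay as the last step left them, time stands still between calls to the robot, and variables do not carry over. Pictures are saved under pics/ and viewed, at most 14 in all, crops included, and the job is handed in when it is done.

```bash
mkdir -p pics; python3 - <<'E'
from workcell import monitor, eyes
import cv2
for n in ("scene","top"):
    p=eyes.snapshot(n); cv2.imwrite(f"pics/{n}0.png",p["pixels"][:,:,::-1]); print(n,p["intrinsics"],p["distortion"],p["pose"])
s=monitor.read_state(); print(s)
E
```

```text
scene [[439.66869443   0.         254.01247411]
 [  0.         439.66869443 188.76785268]
 [  0.           0.           1.        ]] [0.0500355 0.        0.        0.        0.       ] [[ 0.27452433 -0.83189407  0.48227445  1.01369095]
 [ 0.96154832  0.23341123 -0.14472049 -0.1757873 ]
 [ 0.00782384  0.50345949  0.86398341  1.02638378]
 [ 0.          0.          0.          1.        ]]
top [[423.28518978   0.         262.2486144 ]
 [  0.         423.28518978 194.98047983]
 [  0.           0.           1.        ]] [-0.10348139  0.          0.          0.          0.        ] [[ 0.01334876  0.98601654 -0.16611199  0.24665095]
 [-0.99968978  0.0096668  -0.0229544  -0.01878119]
 [-0.02102765  0.16636688  0.98583969  1.40213559]
 [ 0.          0.          0.          1.        ]]
{'t': 0.1, 'joint_positions': array([-1.25996963e+00,  3.20208662e-01,  1.56556637e+00, -2.62270376e-05,
        1.25740130e+00, -2.00329536e-02]), 'dq': array([ 0.00061331, -0.00301628, -0.00514685, -0.00051306, -0.0004104 ,
        0.00051558]), 'joint_torque': array([ 2.99134692e-03, -4.13328767e+01, -2.32506198e+01,  7.32311234e-02,
        4.21100913e-02, -4.50425659e-05]), 'tcp_pos': array([ 0.18662617, -0.54338364,  0.21321183]), 'ee_rot': array([-7.81674340e-04,  9.86346688e-01,  1.64680248e-01, -1.27065301e-04]), 'contact_force': array([ 0.07061691, -0.21036457,  0.63515676]), 'moment': array([-0.05577079,  0.05648872,  0.02399114]), 'finger_force': 0.0, 'finger_gap': 0.09094310974398792}
```

View pics/scene0.png

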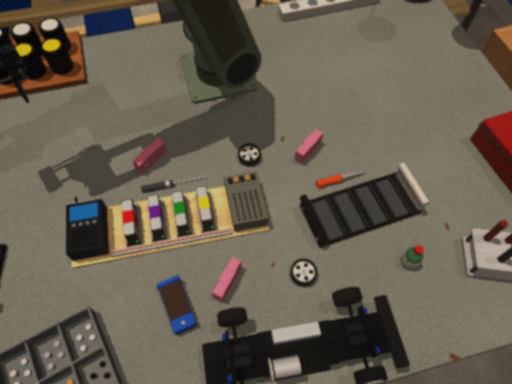

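View pics/top0.png

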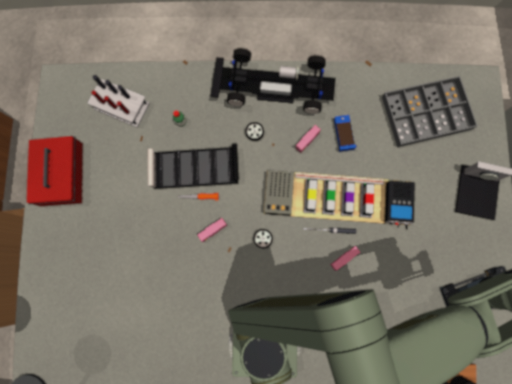

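The scene view shows the charger with its blue screen at (87,228). From it the row runs red (130,222), purple (155,217), green (180,210), yellow (206,205), then the grey power supply at (247,200). The caddy is at (363,205), white end at (412,185). In the top view the packs are at (369..312,195), the charger at (400,202), and the caddy at (195,167) with its white end on the left (+y).

The pink blocks at top (307,138), (212,230) and (346,258) are the look-alikes. Next I fit box models to the silhouettes.

```bash
cat > h.py <<'E'
import numpy as np, cv2
from scipy.optimize import minimize
def proj(P,p):
    T=np.linalg.inv(p["pose"]); c=np.asarray(P)@T[:3,:3].T+T[:3,3]; c=c*[1,-1,-1]
    return cv2.projectPoints(c,np.zeros(3),np.zeros(3),p["intrinsics"],np.array(p["distortion"]))[0][:,0]
def ray(uv,p,z):
    n=cv2.undistortPoints(np.float64([[uv]]),p["intrinsics"],np.array(p["distortion"]))[0,0]
    d=p["pose"][:3,:3]@[n[0],-n[1],-1]; o=p["pose"][:3,3]; return o+d*(z-o[2])/d[2]
# boxes: cx,cy,zlo,zhi,sx,sy
PACK=lambda z0:[(0,0,z0,z0+.047,.096,.025)]
CADDY=[(0,0,0,.018,.130,.290),(0,.138,0,.062,.130,.014),(0,-.138,0,.062,.130,.014)]
CHG=[(0,0,.008,.059,.135,.088)]
def render(boxes,q,p,S=4):
    m=np.zeros((384*S,512*S),np.uint8); c,s=np.cos(q[2]),np.sin(q[2])
    for cx,cy,a,b,sx,sy in boxes:
        P=[(cx+i*sx/2,cy+j*sy/2,z) for i in(-1,1) for j in(-1,1) for z in(a,b)]
        P=[(q[0]+c*x-s*y,q[1]+s*x+c*y,z) for x,y,z in P]
        cv2.fillConvexPoly(m,cv2.convexHull(np.round((proj(P,p)+.5)*S).astype(np.int32)),1)
    return cv2.resize(m.astype(np.float32),(512,384),interpolation=cv2.INTER_AREA)
def fit(boxes,q0,views):
    def cost(v):
        q=np.array(v)*[.01,.01,.1]
        return sum(np.abs(render(boxes,q,p)-m).sum()/m.sum() for p,m in views)
    best=None
    for d in(-1,0,1):
        x0=np.array(q0)/[.01,.01,.1]+[0,0,d*.5]
        r=minimize(cost,x0,method="Nelder-Mead",options=dict(initial_simplex=x0+np.array([[0,0,0],[1,0,0],[0,1,0],[0,0,.7]]),xatol=.01,fatol=1e-4,maxiter=90))
        if best is None or r.fun<best.fun: best=r
    return best.x*[.01,.01,.1],best.fun
E
cat > m.py <<'E'
from h import *; from workcell import eyes,silhouettes
P=[eyes.snapshot(n) for n in("scene","top")]
names={"red":(369,198),"purple":(350,197),"green":(331,196),"yellow":(312,194)}
for n in["red","purple","green","yellow","caddy","charger"]:
    bx,z=(CADDY,.02) if n=="caddy" else (CHG,.05) if n=="charger" else (PACK(.014),.06)
    lab=n if n in("caddy","charger") else f"pack_{n}_mid"
    uv=names.get(n,(195,167) if n=="caddy" else (400,202))
    g=ray(uv,P[1],z); v=[]
    for i,p in enumerate(P):
        t=proj([g],p)[0]
        L=[d for d in silhouettes(p,lab)]
        print(n,i,[(np.round(d["uv"]).tolist(),round(d["p"],2),int(d["pixels"].sum())) for d in L][:6])
        L=[d for d in L if np.hypot(*(np.array(d["uv"])-t))<(25 if z==.02 else 9)]
        if L: v.append((p,L[0]["pixels"].astype(np.float32)))
    for w in ([v]+[[x] for x in v] if v else []):
        q,f=fit(bx,[g[0],g[1],0.],w); print("  ",q.round(4),round(f,3))
E
python3 m.py
```

```text
red 0 [([130.0, 217.0], 0.66, 533)]
red 1 [([367.0, 202.0], 0.68, 312)]
   [ 0.4668 -0.3322 -0.0472] 0.201
   [ 0.466  -0.332  -0.0478] 0.11
   [ 0.4668 -0.3322 -0.0463] 0.088
purple 0 [([154.0, 214.0], 0.86, 511), ([178.0, 212.0], 0.29, 386)]
purple 1 [([350.0, 200.0], 0.6, 295)]
   [ 0.4684 -0.2679 -0.0731] 0.292
   [ 0.4656 -0.2694 -0.0697] 0.133
   [ 0.4691 -0.267  -0.0904] 0.106
green 0 [([178.0, 214.0], 0.72, 451)]
green 1 [([330.0, 197.0], 0.49, 284)]
   [ 0.475  -0.2094 -0.0542] 0.192
   [ 0.4736 -0.2092 -0.0651] 0.1
   [ 0.4758 -0.2094 -0.0244] 0.083
yellow 0 [([225.0, 277.0], 0.93, 683), ([311.0, 140.0], 0.92, 462), ([203.0, 209.0], 0.81, 415), ([148.0, 155.0], 0.8, 620)]
yellow 1 [([342.0, 260.0], 0.87, 265), ([309.0, 139.0], 0.84, 278), ([215.0, 228.0], 0.61, 327), ([310.0, 196.0], 0.58, 267)]
   [ 0.4781 -0.1475 -0.0577] 0.263
   [ 0.4757 -0.1469 -0.0722] 0.123
   [ 0.4789 -0.1482 -0.063 ] 0.127
caddy 0 [([362.0, 206.0], 0.69, 5767)]
caddy 1 [([193.0, 167.0], 0.72, 3478)]
   [0.5737 0.2462 0.0755] 0.084
   [0.5747 0.2472 0.0818] 0.037
   [0.5729 0.2441 0.0681] 0.042
charger 0 [([86.0, 231.0], 0.88, 2434)]
charger 1 [([401.0, 201.0], 0.77, 1300), ([362.0, 206.0], 0.57, 77)]
   [ 0.4566 -0.4361 -0.0582] 0.11
   [ 0.4559 -0.4355 -0.0588] 0.052
   [ 0.4571 -0.4365 -0.0771] 0.052
```

Fits agree with the 62 mm pitch and the 105 mm charger spacing. Here is one close crop to confirm the choice, plus a helper that computes the remaining shift.

```bash
cat > togo.py <<'E'
import sys,numpy as np
from workcell import monitor
from scipy.spatial.transform import Rotation as R
K=np.array([.4721,-.2393]); KY=-.062; C=np.array([.5737,.2462]); CY=.0755
def tgt(k):
    o=(-.093,-.031,.031,.093)[int(k[1])]
    (c,y,o)=(K,KY,o) if k[0]=="t" else (C,CY,-o)
    return c+o*np.array([-np.sin(y),np.cos(y)]),y
# usage: togo.py t0|c0 z [yaw only from now]
s=monitor.read_state(); q=s["ee_rot"]; M=R.from_quat(np.roll(q,-1)).as_matrix()
xy,yaw=tgt(sys.argv[1]); d=np.array([*xy,float(sys.argv[2])])-s["tcp_pos"]
now=np.arctan2(M[1,0],M[0,0])
D=R.from_euler("z",yaw).as_matrix()@np.diag([1,-1,-1])
print("t",round(s["t"],1),"tcp",s["tcp_pos"].round(4),"tilt",np.round(M[:2,2],4),"spin deg",round(np.degrees(now-yaw),2),
 "shift cm now-axes",(M.T@d*100).round(2),"after-spin axes",(D.T@d*100).round(2),"gap",round(s["finger_gap"],4),"F",s["contact_force"].round(1),"q",s["joint_positions"].round(2))
E
python3 togo.py t0 .12; python3 - <<'E'
import cv2
a=cv2.imread("pics/scene0.png")[170:280,50:280]; cv2.imwrite("pics/crop.png",cv2.resize(a,None,fx=3,fy=3,interpolation=cv2.INTER_CUBIC))
E
```

```text
t 0.8 tcp [ 0.1868 -0.5438  0.214 ] tilt [ 0.     -0.0001] spin deg 22.51 shift cm now-axes [ 33.32 -10.94   9.4 ] after-spin axes [ 26.59 -22.86   9.4 ] gap 0.0916 F [-0.2 -0.2  0.6] q [-1.26  0.32  1.56 -0.    1.26 -0.02]
```

View pics/crop.png

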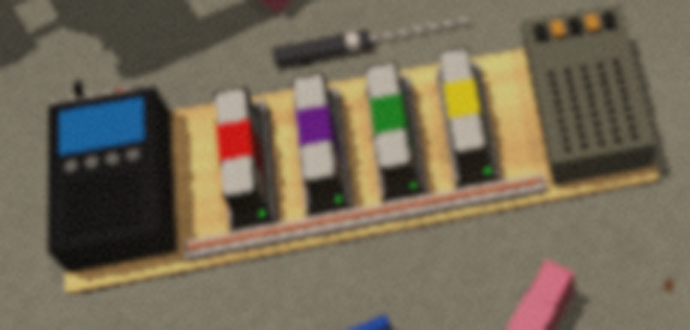

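What could be mistaken for the packs: the pink blocks at scene (225,277), (311,145) and (148,155). The silver banded packs are at (130,217) red, (154,214) purple, (178,213) green and (203,209) yellow. The crop confirms these as silver and in that order, with the blue-screened charger beside red.

```bash
python3 -m inch '[[[0,0,0],7.5,4.5],[[0,0,0],7.5,4.5],[[0,0,0],7.5,4.5],[[3,-2.5,0],0,4.5],[[3,-2.5,0],0,4.5],[[3,-2.5,0],0,4.5],[[3,-2.5,0],0,4.5],[[3,-2.5,0],0,4.5],[[3,-2.5,0],0,4.5],[[3,-2.5,0],0,4.5],[[3,-2.5,0],0,4.5]]' 25; python3 -m inch '[[[2.6,-2.9,4],0,4.5],[[0,0,4],0,4.5],[[0,0,0],0,4.5],[[0,0,0],0,4.5]]'; python3 togo.py t0 .03
```

```text
t: 1.9
tcp_pos: [0.4398, -0.358, 0.2141]
ee_rot: [0.0, 1.0, -0.031, 0.0]
contact_force: [0.5, 0.0, 1.0]
finger_gap: 0.0448
finger_force: 0.0
t: 2.3
tcp_pos: [0.4635, -0.3348, 0.1384]
ee_rot: [-0.0, 1.0, -0.031, -0.0]
contact_force: [0.3, -0.1, 0.8]
finger_gap: 0.045
finger_force: 0.0
t 2.3 tcp [ 0.4635 -0.3348  0.1384] tilt [-0.0006  0.0002] spin deg 0.0 shift cm now-axes [ 0.28 -0.28 10.84] after-spin axes [ 0.27 -0.29 10.84] gap 0.045 F [ 0.3 -0.1  0.8] q [-0.65  0.37  1.69 -0.    1.08  0.99]
```

```bash
python3 -m inch '[[[0.3,-0.3,3],0,4.5],[[0,0,2.5],0,4.5],[[0,0,1],0,4.5],[[0,0,0],0,4.5],[[0,0,0],0,4.5]]'; python3 togo.py t0 .03; python3 - <<'E'
import cv2
from workcell import eyes
o=[]
p=eyes.snapshot("scene")["pixels"][:,:,::-1]; a=cv2.resize(p[130:290,50:250],None,fx=4,fy=3.7,interpolation=cv2.INTER_CUBIC)
cv2.imwrite("pics/c1.png",a)
E
```

```text
t: 2.8
tcp_pos: [0.4676, -0.3331, 0.075]
ee_rot: [0.001, 1.0, -0.031, 0.001]
contact_force: [0.4, -0.8, 0.7]
finger_gap: 0.0451
finger_force: 0.0
t 2.8 tcp [ 0.4676 -0.3331  0.075 ] tilt [ 0.0028 -0.0021] spin deg -0.04 shift cm now-axes [-0.14 -0.1   4.5 ] after-spin axes [-0.13 -0.09  4.5 ] gap 0.0451 F [ 0.4 -0.8  0.7] q [-0.64  0.44  1.76 -0.    0.94  0.99]
```

View pics/c1.png

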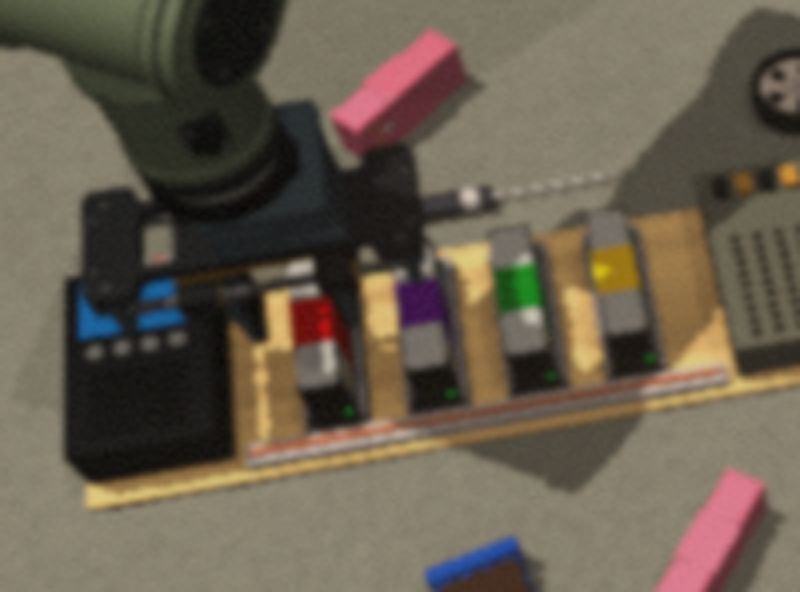

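The fingers (crop (245,300) and (335,285)) straddle the red pack, with a clear gap to purple. Going down, gripping and lifting 3 cm.

```bash
python3 -m inch '[[[-0.1,-0.1,1.5],0,4.5],[[0,0,1.5],0,4.5],[[0,0,1],0,4.5],[[0,0,0.5],0,4.5],[[0,0,0],0,4.5],[[0,0,0],0,4.5],[[0,0,0],0,2],[[0,0,0],0,2],[[0,0,0],0,2],[[0,0,0],0,2],[[0,0,0],0,2],[[0,0,0],0,2]]' 25; python3 togo.py t0 .03
```

```text
t: 4.05
tcp_pos: [0.4661, -0.3312, 0.0286]
ee_rot: [0.001, 1.0, -0.031, 0.0]
contact_force: [-1.2, -1.9, 3.2]
finger_gap: 0.0249
finger_force: 25.0
t 4.0 tcp [ 0.4661 -0.3312  0.0286] tilt [ 0.0009 -0.0011] spin deg 0.01 shift cm now-axes [ 0.03  0.09 -0.14] after-spin axes [ 0.03  0.09 -0.14] gap 0.0249 F [-1.2 -1.9  3.2] q [-0.64  0.49  1.82 -0.    0.84  1.  ]
```

```bash
python3 -m inch '[[[0,0,-0.5],0,2],[[0,0,-1],0,2],[[0,0,-2],0,2],[[0,0,-3],0,2],[[0,0,-3],0,2],[[0,0,-2],0,2],[[0,0,0],0,2],[[0,0,0],0,2]]'; python3 togo.py c0 .09
```

```text
t: 4.85
tcp_pos: [0.4653, -0.3303, 0.1428]
ee_rot: [-0.0, 1.0, -0.031, -0.0]
contact_force: [0.6, -0.2, -3.8]
finger_gap: 0.025
finger_force: 25.0
t 4.8 tcp [ 0.4653 -0.3303  0.1428] tilt [-0.0006  0.0005] spin deg -7.87 shift cm now-axes [  5.98 -67.42   5.31] after-spin axes [ 15.15 -65.96   5.28] gap 0.025 F [ 0.6 -0.2 -3.8] q [-0.64  0.37  1.68  0.    1.09  1.  ]
```

```bash
python3 -m inch '[[[0,0,0],-4,2],[[0,0,0],-3.9,2],[[0.3,-1.5,0],0,2],[[0.7,-3,0],0,2],[[0.9,-4,0],0,2],[[0.9,-4,0],0,2],[[0.9,-4,0],0,2],[[0.9,-4,0],0,2],[[0.9,-4,0],0,2],[[0.9,-4,0],0,2],[[0.9,-4,0],0,2],[[0.9,-4,0],0,2]]'; python3 -m inch '[[[0.9,-4,0],0,2],[[0.9,-4,0],0,2],[[0.9,-4,0],0,2],[[0.9,-4,0],0,2],[[0.9,-4,0],0,2],[[0.9,-3,0],0,2],[[0.7,-2,0],0,2],[[0.5,-1.5,0],0,2],[[0.2,-1,0],0,2],[[0,0,0],0,2],[[0,0,0],0,2]]';  python3 togo.py c0 .06
```

```text
t: 6.05
tcp_pos: [0.5183, 0.042, 0.142]
ee_rot: [-0.0, 0.999, 0.037, -0.001]
contact_force: [0.5, -0.0, -2.1]
finger_gap: 0.0249
finger_force: 25.0
t: 7.15
tcp_pos: [0.5663, 0.318, 0.1428]
ee_rot: [0.001, 0.999, 0.038, -0.001]
contact_force: [0.2, -0.7, -2.2]
finger_gap: 0.0252
finger_force: 25.0
t 7.2 tcp [0.5663 0.318  0.1428] tilt [-0.001  -0.0012] spin deg -0.01 shift cm now-axes [ 0.21 -2.09  8.27] after-spin axes [ 0.2  -2.09  8.28] gap 0.0252 F [ 0.2 -0.7 -2.2] q [ 0.49  0.48  1.49 -0.    1.17  1.99]
```

```bash
python3 -m inch '[[[0.1,-1,0],0,2],[[0.1,-1.1,1],0,2],[[0,0,2.5],0,2],[[0,0,2.5],0,2],[[0,0,1.5],0,2],[[0,0,0],0,2],[[0,0,0],0,2],[[0,0,0],0,2]]';  python3 togo.py c0 .0206; python3 - <<'E'
import cv2
from workcell import eyes
p=eyes.snapshot("scene")["pixels"][:,:,::-1]; a=cv2.resize(p[130:260,280:450],None,fx=4,fy=4,interpolation=cv2.INTER_CUBIC)
cv2.imwrite("pics/c2.png",a)
E
```

```text
t: 7.95
tcp_pos: [0.568, 0.3405, 0.0692]
ee_rot: [-0.001, 0.999, 0.038, 0.001]
contact_force: [-0.2, -0.6, -1.3]
finger_gap: 0.0246
finger_force: 25.0
t 8.0 tcp [0.568  0.3405 0.0692] tilt [0.0021 0.0012] spin deg 0.02 shift cm now-axes [-0.15  0.15  4.86] after-spin axes [-0.14  0.15  4.86] gap 0.0246 F [-0.2 -0.6 -1.3] q [ 0.52  0.56  1.55 -0.    1.03  2.02]
```

View pics/c2.png

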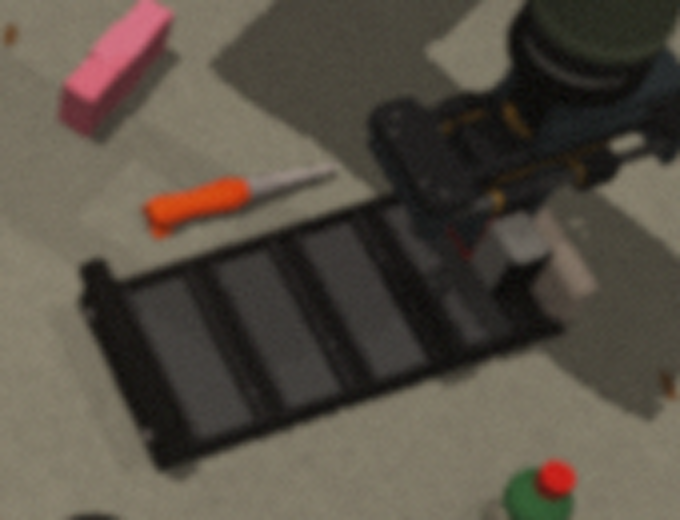

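The red pack (crop (520,260)) hangs over the bay beside the white cheek (565,265), lined up along the bay.

```bash
python3 -m inch '[[[-0.1,0.1,1],0,2],[[0,0,1.5],0,2],[[0,0,1],0,2],[[0,0,0.5],0,2],[[0,0,0.2],0,2],[[0,0,0],0,2],[[0,0,0],0,2],[[0,0,0],0,2]]';  python3 togo.py c0 .0206
```

```text
t: 8.8
tcp_pos: [0.5666, 0.339, 0.0267]
ee_rot: [-0.0, 0.999, 0.038, 0.001]
contact_force: [0.4, -0.0, -3.4]
finger_gap: 0.025
finger_force: 25.0
t 8.8 tcp [0.5666 0.339  0.0267] tilt [0.0011 0.0005] spin deg 0.03 shift cm now-axes [0.   0.01 0.61] after-spin axes [0.01 0.01 0.61] gap 0.025 F [ 0.4 -0.  -3.4] q [ 0.52  0.61  1.59 -0.    0.94  2.02]
```

```bash
python3 -m inch '[[[0,0,0.2],0,2],[[0,0,0.2],0,2],[[0,0,0.1],0,2],[[0,0,0.1],0,2],[[0,0,0],0,2],[[0,0,0],0,2]]';  python3 togo.py c0 .0206
```

```text
t: 9.4
tcp_pos: [0.5661, 0.3388, 0.0206]
ee_rot: [0.0, 0.999, 0.038, 0.0]
contact_force: [-1.4, -1.5, 3.1]
finger_gap: 0.0249
finger_force: 25.0
t 9.4 tcp [0.5661 0.3388 0.0206] tilt [ 0.0001 -0.0001] spin deg 0.03 shift cm now-axes [ 0.06 -0.01  0.  ] after-spin axes [ 0.06 -0.01  0.  ] gap 0.0249 F [-1.4 -1.5  3.1] q [ 0.52  0.61  1.6  -0.    0.93  2.02]
```

Contact force has flipped to +3 N, so it is on the floor. Releasing, then rising and heading back to purple.

```bash
python3 -m inch '[[[0,0,0],0,3.8],[[0,0,0],0,3.8],[[0,0,0],0,3.8],[[0,0,0],0,3.8],[[0,0,-1],0,3.8],[[0,0,-1.5],0,3.8],[[0,0,-2],0,3.8],[[0,0,-3],0,3.8],[[0,0,-3],0,3.8],[[0,0,-1.5],0,3.8],[[0,0,0],0,3.8]]';  python3 togo.py t1 .09
```

```text
t: 10.5
tcp_pos: [0.5681, 0.3399, 0.1448]
ee_rot: [-0.002, 0.999, 0.038, 0.004]
contact_force: [0.4, 0.3, 0.1]
finger_gap: 0.0381
finger_force: 0.0
t 10.5 tcp [0.5681 0.3399 0.1448] tilt [0.0072 0.004 ] spin deg 7.91 shift cm now-axes [-14.43  60.11   5.16] after-spin axes [-5.99 61.5   5.48] gap 0.0381 F [0.4 0.3 0.1] q [ 0.52  0.5   1.46 -0.    1.18  2.02]
```

```bash
python3 -m inch '[[[0,0,0],4,4.5],[[0,0,0],3.9,4.5],[[-0.2,2,0],0,4.5],[[-0.4,4,0],0,4.5],[[-0.4,4,0],0,4.5],[[-0.4,4,0],0,4.5],[[-0.4,4,0],0,4.5],[[-0.4,4,0],0,4.5],[[-0.4,4,0],0,4.5],[[-0.4,4,0],0,4.5],[[-0.4,4,0],0,4.5],[[-0.4,4,0],0,4.5]]'; python3 -m inch '[[[-0.4,4,0],0,4.5],[[-0.4,4,0],0,4.5],[[-0.4,4,0],0,4.5],[[-0.4,4,0],0,4.5],[[-0.4,4,0],0,4.5],[[-0.2,2,0],0,4.5],[[0,1.2,0],0,4.5],[[0,0,0],0,4.5],[[0,0,0],0,4.5],[[0,0,0],0,4.5]]';  python3 togo.py t1 .0286; python3 m.py | grep -A4 -E "red|purple|caddy 0"
```

```text
t: 11.7
tcp_pos: [0.5038, -0.0396, 0.1398]
ee_rot: [0.0, 1.0, -0.031, -0.0]
contact_force: [0.3, 1.0, -0.6]
finger_gap: 0.0452
finger_force: 0.0
t: 12.7
tcp_pos: [0.4686, -0.267, 0.14]
ee_rot: [-0.0, 1.0, -0.03, -0.0]
contact_force: [0.5, 0.2, 1.1]
finger_gap: 0.0447
finger_force: 0.0
t 12.7 tcp [ 0.4686 -0.267   0.14  ] tilt [-0.0003  0.0006] spin deg 0.08 shift cm now-axes [ 0.18  0.32 11.14] after-spin axes [ 0.18  0.31 11.14] gap 0.0447 F [0.5 0.2 1.1] q [-0.54  0.32  1.76  0.    1.06  1.09]
red 0 [([205.0, 207.0], 0.64, 449), ([396.0, 192.0], 0.59, 649)]
red 1 [([167.0, 167.0], 0.76, 328), ([329.0, 204.0], 0.38, 93)]
purple 0 [([154.0, 214.0], 0.57, 525)]
purple 1 []
   [ 0.4684 -0.2686 -0.0786] 0.094
   [ 0.4684 -0.2686 -0.0786] 0.094
green 0 [([178.0, 210.0], 0.65, 449)]
green 1 [([329.0, 202.0], 0.45, 133)]
--
caddy 0 [([357.0, 209.0], 0.93, 4955)]
caddy 1 [([197.0, 170.0], 0.82, 2993)]
   [0.5741 0.2461 0.0726] 0.38
   [0.5745 0.2464 0.0749] 0.191
   [0.574  0.2445 0.0784] 0.185
```

Purple is unmoved and red stands in the caddy. Descend on purple and grip.

```bash
python3 -m inch '[[[0.1,0.3,2],0,4.5],[[0,0,3],0,4.5],[[0,0,2.5],0,4.5],[[0,0,0],0,4.5],[[0,0,0],0,4.5]]';  python3 togo.py t1 .0286; python3 - <<'E'
import sys; sys.argv=["x"]
from h import *; from workcell import eyes,silhouettes
v=[]
for n,uv in(("scene",(396,192)),("top",(167,167))):
    p=eyes.snapshot(n)
    for d in silhouettes(p,"pack_red_mid"):
        if np.hypot(*(np.array(d["uv"])-uv))<8: v.append((p,d["pixels"].astype(np.float32))); break
q,f=fit(PACK(.006),[.5665,.339,.07],v); print(len(v),q.round(4),f)
d=q[:2]-[.5737,.2462]; c,s=np.cos(.0755),np.sin(.0755); print("in caddy",c*d[0]+s*d[1],-s*d[0]+c*d[1])
E
```

```text
t: 13.9
tcp_pos: [0.4695, -0.2715, 0.0654]
ee_rot: [0.0, 1.0, -0.031, -0.0]
contact_force: [0.1, -0.7, -0.1]
finger_gap: 0.045
finger_force: 0.0
t 13.9 tcp [ 0.4695 -0.2715  0.0654] tilt [-0.0001 -0.    ] spin deg 0.0 shift cm now-axes [ 0.06 -0.13  3.68] after-spin axes [ 0.06 -0.13  3.68] gap 0.045 F [ 0.1 -0.7 -0.1] q [-0.55  0.41  1.85 -0.    0.89  1.09]
2 [0.5651 0.3391 0.0645] 0.24677115678787231
in caddy -0.0015595426944678744 0.09329532205478398
```

Red is at (-1.6, 93.3) mm in the caddy frame, within tolerance. Continuing.

```bash
python3 -m inch '[[[0.1,-0.1,1.5],0,4.5],[[0,0,1.2],0,4.5],[[0,0,0.6],0,4.5],[[0,0,0.3],0,4.5],[[0,0,0],0,4.5],[[0,0,0],0,4.5],[[0,0,0],0,2],[[0,0,0],0,2],[[0,0,0],0,2],[[0,0,0],0,2],[[0,0,0],0,2],[[0,0,0],0,2]]'; python3 togo.py t1 .0286; python3 -m inch '[[[0,0,-0.5],0,2],[[0,0,-1],0,2],[[0,0,-2],0,2],[[0,0,-3],0,2],[[0,0,-3],0,2],[[0,0,-2],0,2],[[0,0,0],0,2],[[0,0,0],0,2]]'; python3 togo.py c1 .09
```

```text
t: 15.3
tcp_pos: [0.4705, -0.2703, 0.0294]
ee_rot: [-0.0, 1.0, -0.031, 0.0]
contact_force: [0.1, 1.3, 3.1]
finger_gap: 0.0247
finger_force: 25.0
t 15.3 tcp [ 0.4705 -0.2703  0.0294] tilt [0.0003 0.0001] spin deg -0.0 shift cm now-axes [-0.03 -0.    0.08] after-spin axes [-0.03 -0.    0.08] gap 0.0247 F [0.1 1.3 3.1] q [-0.54  0.45  1.88  0.    0.8   1.09]
t: 16.1
tcp_pos: [0.47, -0.2703, 0.1439]
ee_rot: [0.0, 1.0, -0.031, -0.0]
contact_force: [-0.1, -0.3, -3.5]
finger_gap: 0.0247
finger_force: 25.0
t 16.1 tcp [ 0.47   -0.2703  0.1439] tilt [-0.0002 -0.0001] spin deg -7.87 shift cm now-axes [  6.73 -55.26   5.38] after-spin axes [ 14.24 -53.82   5.39] gap 0.0247 F [-0.1 -0.3 -3.5] q [-0.54  0.32  1.75 -0.    1.07  1.09]
```

```bash
python3 -m inch '[[[0,0,0],-4,2],[[0,0,0],-3.9,2],[[0.4,-1.5,0],0,2],[[0.8,-3,0],0,2],[[1.05,-4,0],0,2],[[1.05,-4,0],0,2],[[1.05,-4,0],0,2],[[1.05,-4,0],0,2],[[1.05,-4,0],0,2],[[1.05,-4,0],0,2],[[1.05,-4,0],0,2],[[1.05,-4,0],0,2]]'; python3 -m inch '[[[1.05,-4,0],0,2],[[1.05,-4,0],0,2],[[1.05,-4,0],0,2],[[0.8,-3,0],0,2],[[0.5,-1.5,0],0,2],[[0.2,-0.8,0],0,2],[[0,0,0],0,2],[[0,0,0],0,2],[[0,0,0],0,2]]';  python3 togo.py c1 .07
```

```text
t: 17.3
tcp_pos: [0.5371, 0.1032, 0.1427]
ee_rot: [0.0, 0.999, 0.038, -0.001]
contact_force: [0.1, 0.0, -2.3]
finger_gap: 0.0248
finger_force: 25.0
t: 18.2
tcp_pos: [0.5714, 0.2754, 0.1441]
ee_rot: [0.0, 0.999, 0.037, -0.0]
contact_force: [-0.0, -0.2, -2.3]
finger_gap: 0.025
finger_force: 25.0
t 18.2 tcp [0.5714 0.2754 0.1441] tilt [-0.0004 -0.0007] spin deg -0.07 shift cm now-axes [ 0.01 -0.18  7.41] after-spin axes [ 0.01 -0.17  7.41] gap 0.025 F [-0.  -0.2 -2.3] q [ 0.43  0.46  1.52 -0.    1.16  1.93]
```

```bash
python3 -m inch '[[[0,-0.2,1.5],0,2],[[0,0,3],0,2],[[0,0,2.5],0,2],[[0,0,2],0,2],[[0,0,1.2],0,2],[[0,0,0.8],0,2],[[0,0,0.4],0,2],[[0,0,0],0,2],[[0,0,0],0,2],[[0,0,0],0,2]]';  python3 togo.py c1 .0214
```

```text
t: 19.2
tcp_pos: [0.5721, 0.2791, 0.031]
ee_rot: [-0.0, 0.999, 0.038, 0.001]
contact_force: [0.7, -0.4, -2.6]
finger_gap: 0.0248
finger_force: 25.0
t 19.2 tcp [0.5721 0.2791 0.031 ] tilt [0.0017 0.0007] spin deg 0.03 shift cm now-axes [-0.09  0.2   0.96] after-spin axes [-0.08  0.2   0.96] gap 0.0248 F [ 0.7 -0.4 -2.6] q [ 0.44  0.57  1.65 -0.    0.92  1.93]
```

```bash
python3 -m inch '[[[-0.1,0.1,0.3],0,2],[[0,0,0.2],0,2],[[0,0,0.2],0,2],[[0,0,0.1],0,2],[[0,0,0.1],0,2],[[0,0,0],0,2],[[0,0,0],0,2],[[0,0,0],0,2]]';  python3 togo.py c1 .0214
```

```text
t: 20.0
tcp_pos: [0.5705, 0.2778, 0.0214]
ee_rot: [0.0, 0.999, 0.038, 0.0]
contact_force: [-2.0, -0.7, 2.7]
finger_gap: 0.0247
finger_force: 25.0
t 20.0 tcp [0.5705 0.2778 0.0214] tilt [ 0.0001 -0.0001] spin deg 0.03 shift cm now-axes [0.08 0.07 0.  ] after-spin axes [0.08 0.07 0.  ] gap 0.0247 F [-2.  -0.7  2.7] q [ 0.44  0.58  1.66 -0.    0.9   1.93]
```

Purple is down. Release, rise, and return towards green.

```bash
python3 -m inch '[[[0,0,0],0,3.8],[[0,0,0],0,3.8],[[0,0,0],0,3.8],[[0,0,0],0,3.8],[[0,0,-1],0,3.8],[[0,0,-1.5],0,3.8],[[0,0,-2],0,3.8],[[0,0,-3],0,3.8],[[0,0,-3],0,3.8],[[0,0,-1.5],0,3.8],[[0,0,0],0,3.8],[[0,0,0],0,3.8]]';  python3 togo.py t2 .09
```

```text
t: 21.2
tcp_pos: [0.5703, 0.2777, 0.1412]
ee_rot: [0.0, 0.999, 0.038, 0.0]
contact_force: [0.2, -1.1, -1.6]
finger_gap: 0.0383
finger_force: 0.0
t 21.2 tcp [0.5703 0.2777 0.1412] tilt [ 0.0002 -0.    ] spin deg 7.91 shift cm now-axes [-13.29  47.73   5.12] after-spin axes [-6.6  49.11  5.12] gap 0.0383 F [ 0.2 -1.1 -1.6] q [ 0.44  0.46  1.53 -0.    1.15  1.93]
```

```bash
python3 -m inch '[[[0,0,0],4,4.5],[[0,0,0],3.9,4.5],[[-0.3,2,0],0,4.5],[[-0.54,4,0],0,4.5],[[-0.54,4,0],0,4.5],[[-0.54,4,0],0,4.5],[[-0.54,4,0],0,4.5],[[-0.54,4,0],0,4.5],[[-0.54,4,0],0,4.5],[[-0.54,4,0],0,4.5],[[-0.54,4,0],0,4.5],[[-0.54,4,0],0,4.5]]'; python3 -m inch '[[[-0.54,4,0],0,4.5],[[-0.54,4,0],0,4.5],[[-0.3,2,0],0,4.5],[[0,1.1,0],0,4.5],[[0,0,2],0,4.5],[[0,0,3],0,4.5],[[0,0,2],0,4.5],[[0,0,0],0,4.5],[[0,0,0],0,4.5],[[0,0,0],0,4.5]]';  python3 togo.py t2 .0286; python3 - <<'E'
import cv2
from workcell import eyes
p=eyes.snapshot("scene")["pixels"][:,:,::-1]; cv2.imwrite("pics/c3.png",cv2.resize(p[120:290,50:450],None,fx=2,fy=2,interpolation=cv2.INTER_CUBIC))
E
```

```text
t: 22.4
tcp_pos: [0.494, -0.0996, 0.1397]
ee_rot: [-0.0, 1.0, -0.031, -0.001]
contact_force: [0.5, -0.5, -1.0]
finger_gap: 0.0448
finger_force: 0.0
t: 23.4
tcp_pos: [0.4758, -0.2082, 0.0721]
ee_rot: [0.0, 1.0, -0.031, 0.001]
contact_force: [0.5, -0.6, -0.3]
finger_gap: 0.0452
finger_force: 0.0
t 23.4 tcp [ 0.4758 -0.2082  0.0721] tilt [ 0.0018 -0.0008] spin deg 0.04 shift cm now-axes [-0.19  0.02  4.35] after-spin axes [-0.18  0.02  4.35] gap 0.0452 F [ 0.5 -0.6 -0.3] q [-0.43  0.37  1.89  0.    0.88  1.2 ]
```

View pics/c3.png

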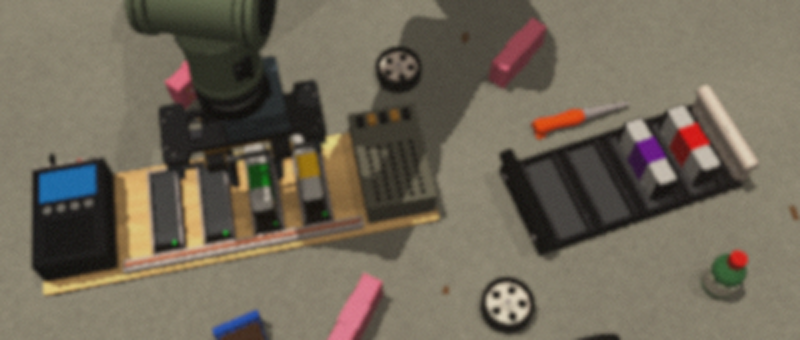

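Red (693,145) and purple (650,160) stand in the two bays at the white end, and the fingers straddle green (260,188). Gripping green.

```bash
python3 -m inch '[[[-0.1,0,1.5],0,4.5],[[0,0,1.4],0,4.5],[[0,0,1],0,4.5],[[0,0,0.4],0,4.5],[[0,0,0],0,4.5],[[0,0,0],0,4.5],[[0,0,0],0,2],[[0,0,0],0,2],[[0,0,0],0,2],[[0,0,0],0,2],[[0,0,0],0,2],[[0,0,0],0,2]]'; python3 togo.py t2 .0286; python3 -m inch '[[[0,0,-0.5],0,2],[[0,0,-1],0,2],[[0,0,-2],0,2],[[0,0,-3],0,2],[[0,0,-3],0,2],[[0,0,-2],0,2],[[0,0,0],0,2],[[0,0,0],0,2]]'; python3 togo.py c2 .09
```

```text
t: 24.65
tcp_pos: [0.4741, -0.2084, 0.0285]
ee_rot: [0.0, 1.0, -0.031, 0.0]
contact_force: [-0.2, -0.3, 3.7]
finger_gap: 0.0246
finger_force: 25.0
t 24.6 tcp [ 0.4741 -0.2084  0.0285] tilt [ 0.0006 -0.0005] spin deg 0.01 shift cm now-axes [-0.01 -0.   -0.01] after-spin axes [-0.01 -0.   -0.01] gap 0.0246 F [-0.2 -0.3  3.7] q [-0.44  0.42  1.94 -0.    0.77  1.2 ]
t: 25.45
tcp_pos: [0.4734, -0.2079, 0.1429]
ee_rot: [-0.0, 1.0, -0.031, -0.0]
contact_force: [-0.3, -0.6, -2.8]
finger_gap: 0.025
finger_force: 25.0
t 25.4 tcp [ 0.4734 -0.2079  0.1429] tilt [-0.0005  0.0002] spin deg -7.87 shift cm now-axes [  7.63 -42.87   5.29] after-spin axes [ 13.43 -41.42   5.29] gap 0.025 F [-0.3 -0.6 -2.8] q [-0.44  0.29  1.8  -0.    1.05  1.2 ]
```

```bash
python3 -m inch '[[[0,0,0],-4,2],[[0,0,0],-3.9,2],[[0.5,-1.5,0],0,2],[[1,-3,0],0,2],[[1.3,-4,0],0,2],[[1.3,-4,0],0,2],[[1.3,-4,0],0,2],[[1.3,-4,0],0,2],[[1.3,-4,0],0,2],[[1.3,-4,0],0,2],[[1.3,-4,0],0,2],[[1.3,-4,0],0,2]]'; python3 -m inch '[[[1,-3,0],0,2],[[0.5,-1.5,0],0,2],[[0,-0.4,0],0,2],[[0,0,1.5],0,2],[[0,0,3],0,2],[[0,0,2],0,2],[[0,0,0],0,2],[[0,0,0],0,2],[[0,0,0],0,2]]';  python3 togo.py c2 .0205
```

```text
t: 26.65
tcp_pos: [0.5637, 0.1662, 0.1408]
ee_rot: [0.001, 0.999, 0.038, -0.002]
contact_force: [0.4, -0.8, -1.5]
finger_gap: 0.0251
finger_force: 25.0
t: 27.55
tcp_pos: [0.577, 0.2144, 0.0794]
ee_rot: [-0.0, 0.999, 0.038, 0.001]
contact_force: [0.0, 0.8, -3.1]
finger_gap: 0.0248
finger_force: 25.0
t 27.6 tcp [0.577  0.2144 0.0794] tilt [0.0022 0.0005] spin deg -0.02 shift cm now-axes [-0.1  -0.09  5.89] after-spin axes [-0.09 -0.1   5.89] gap 0.0248 F [ 0.   0.8 -3.1] q [ 0.34  0.49  1.66 -0.    0.99  1.83]
```

```bash
python3 -m inch '[[[-0.1,-0.1,1.5],0,2],[[0,0,1.5],0,2],[[0,0,1],0,2],[[0,0,0.6],0,2],[[0,0,0.3],0,2],[[0,0,0],0,2],[[0,0,0],0,2],[[0,0,0],0,2]]';  python3 togo.py c2 .0205
```

```text
t: 28.35
tcp_pos: [0.5755, 0.2159, 0.0297]
ee_rot: [-0.0, 0.999, 0.038, 0.001]
contact_force: [0.4, -0.3, -3.0]
finger_gap: 0.0246
finger_force: 25.0
t 28.4 tcp [0.5755 0.2159 0.0297] tilt [0.0011 0.0003] spin deg 0.03 shift cm now-axes [0.05 0.06 0.92] after-spin axes [0.05 0.06 0.92] gap 0.0246 F [ 0.4 -0.3 -3. ] q [ 0.34  0.54  1.71 -0.    0.89  1.84]
```

```bash
python3 -m inch '[[[0.1,0,0.3],0,2],[[0,0,0.2],0,2],[[0,0,0.2],0,2],[[0,0,0.1],0,2],[[0,0,0.1],0,2],[[0,0,0],0,2],[[0,0,0],0,2],[[0,0,0],0,2]]';  python3 togo.py c2 .0205
```

```text
t: 29.15
tcp_pos: [0.5759, 0.2158, 0.0205]
ee_rot: [0.0, 0.999, 0.038, 0.0]
contact_force: [-2.6, -1.0, 3.1]
finger_gap: 0.0252
finger_force: 25.0
t 29.1 tcp [0.5759 0.2158 0.0205] tilt [ 0.     -0.0001] spin deg 0.03 shift cm now-axes [ 0.01  0.05 -0.  ] after-spin axes [ 0.01  0.05 -0.  ] gap 0.0252 F [-2.6 -1.   3.1] q [ 0.34  0.55  1.71 -0.    0.87  1.83]
```

```bash
python3 -m inch '[[[0,0,0],0,3.8],[[0,0,0],0,3.8],[[0,0,0],0,3.8],[[0,0,0],0,3.8],[[0,0,-1],0,3.8],[[0,0,-1.5],0,3.8],[[0,0,-2],0,3.8],[[0,0,-3],0,3.8],[[0,0,-3],0,3.8],[[0,0,-1.5],0,3.8],[[0,0,0],0,3.8],[[0,0,0],0,3.8]]';  python3 togo.py t3 .09
```

```text
t: 30.35
tcp_pos: [0.5758, 0.2157, 0.1402]
ee_rot: [0.0, 0.999, 0.038, 0.0]
contact_force: [-0.6, 0.2, -0.7]
finger_gap: 0.038
finger_force: 0.0
t 30.4 tcp [0.5758 0.2157 0.1402] tilt [ 0.0001 -0.0001] spin deg 7.91 shift cm now-axes [-12.51  35.37   5.02] after-spin axes [-7.53 36.76  5.02] gap 0.038 F [-0.6  0.2 -0.7] q [ 0.34  0.43  1.58 -0.    1.13  1.83]
```

```bash
python3 -m inch '[[[0,0,0],4,4.5],[[0,0,0],3.9,4.5],[[-0.4,2,0],0,4.5],[[-0.8,4,0],0,4.5],[[-0.8,4,0],0,4.5],[[-0.8,4,0],0,4.5],[[-0.8,4,0],0,4.5],[[-0.8,4,0],0,4.5],[[-0.8,4,0],0,4.5],[[-0.8,4,0],0,4.5],[[-0.8,4,0],0,4.5],[[-0.5,2,0],0,4.5]]'; python3 -m inch '[[[-0.2,0.8,0],0,4.5],[[0,0,2],0,4.5],[[0,0,3],0,4.5],[[0,0,2],0,4.5],[[0,0,0],0,4.5],[[0,0,0],0,4.5],[[0,0,0],0,4.5]]';  python3 togo.py t3 .0286
```

```text
t: 31.55
tcp_pos: [0.4783, -0.142, 0.1392]
ee_rot: [0.0, 0.999, -0.032, -0.001]
contact_force: [0.9, 0.6, 0.3]
finger_gap: 0.0451
finger_force: 0.0
t: 32.25
tcp_pos: [0.4792, -0.1469, 0.0711]
ee_rot: [0.0, 1.0, -0.031, 0.001]
contact_force: [0.0, -0.4, -0.2]
finger_gap: 0.0452
finger_force: 0.0
t 32.2 tcp [ 0.4792 -0.1469  0.0711] tilt [ 0.0019 -0.0007] spin deg 0.04 shift cm now-axes [-0.14 -0.04  4.25] after-spin axes [-0.13 -0.03  4.25] gap 0.0452 F [ 0.  -0.4 -0.2] q [-0.32  0.34  1.93 -0.    0.86  1.31]
```

```bash
python3 -m inch '[[[-0.1,0,1.5],0,4.5],[[0,0,1.4],0,4.5],[[0,0,0.9],0,4.5],[[0,0,0.4],0,4.5],[[0,0,0],0,4.5],[[0,0,0],0,4.5],[[0,0,0],0,2],[[0,0,0],0,2],[[0,0,0],0,2],[[0,0,0],0,2],[[0,0,0],0,2],[[0,0,0],0,2]]'; python3 togo.py t3 .0286; python3 -m inch '[[[0,0,-0.5],0,2],[[0,0,-1],0,2],[[0,0,-2],0,2],[[0,0,-3],0,2],[[0,0,-3],0,2],[[0,0,-2],0,2],[[0,0,0],0,2],[[0,0,0],0,2]]'; python3 togo.py c3 .0205
```

```text
t: 33.45
tcp_pos: [0.4776, -0.1469, 0.0284]
ee_rot: [0.0, 1.0, -0.031, 0.0]
contact_force: [-0.9, 0.3, 3.3]
finger_gap: 0.0246
finger_force: 25.0
t 33.5 tcp [ 0.4776 -0.1469  0.0284] tilt [ 0.0005 -0.0003] spin deg 0.0 shift cm now-axes [ 0.03 -0.04 -0.02] after-spin axes [ 0.03 -0.04 -0.02] gap 0.0246 F [-0.9  0.3  3.3] q [-0.32  0.4   1.98 -0.    0.76  1.31]
t: 34.25
tcp_pos: [0.4769, -0.1466, 0.1429]
ee_rot: [-0.0, 1.0, -0.031, -0.0]
contact_force: [0.7, -0.1, -2.8]
finger_gap: 0.0247
finger_force: 25.0
t 34.2 tcp [ 0.4769 -0.1466  0.1429] tilt [-0.0002  0.    ] spin deg -7.87 shift cm now-axes [  8.5  -30.59  12.24] after-spin axes [ 12.61 -29.14  12.24] gap 0.0247 F [ 0.7 -0.1 -2.8] q [-0.32  0.26  1.84 -0.    1.04  1.31]
```

```bash
python3 -m inch '[[[0,0,0],-4,2],[[0,0,0],-3.9,2],[[0.7,-1.5,0],0,2],[[1.3,-3,0],0,2],[[1.75,-4,0],0,2],[[1.75,-4,0],0,2],[[1.75,-4,0],0,2],[[1.75,-4,0],0,2],[[1.75,-4,0],0,2],[[1.3,-3,0],0,2],[[0.6,-1.5,0],0,2],[[0,-0.1,0],0,2]]'; python3 -m inch '[[[0,0,1.5],0,2],[[0,0,3],0,2],[[0,0,2],0,2],[[0,0,0],0,2],[[0,0,0],0,2],[[0,0,0],0,2]]';  python3 togo.py c3 .0205
```

```text
t: 35.45
tcp_pos: [0.5809, 0.1544, 0.1411]
ee_rot: [0.0, 0.999, 0.039, -0.002]
contact_force: [-0.3, 0.6, -2.1]
finger_gap: 0.0247
finger_force: 25.0
t: 36.05
tcp_pos: [0.5822, 0.1525, 0.0794]
ee_rot: [-0.0, 0.999, 0.038, 0.001]
contact_force: [0.1, -0.4, -1.4]
finger_gap: 0.025
finger_force: 25.0
t 36.0 tcp [0.5822 0.1525 0.0794] tilt [0.0022 0.0003] spin deg -0.01 shift cm now-axes [-0.16 -0.11  5.89] after-spin axes [-0.15 -0.11  5.89] gap 0.025 F [ 0.1 -0.4 -1.4] q [ 0.24  0.47  1.69 -0.    0.98  1.73]
```

```bash
python3 -m inch '[[[-0.1,-0.1,1.5],0,2],[[0,0,1.5],0,2],[[0,0,1],0,2],[[0,0,0.6],0,2],[[0,0,0.3],0,2],[[0,0,0],0,2],[[0,0,0],0,2],[[0,0,0],0,2]]';  python3 togo.py c3 .0205
```

```text
t: 36.85
tcp_pos: [0.5808, 0.154, 0.0297]
ee_rot: [-0.0, 0.999, 0.038, 0.001]
contact_force: [-0.0, 0.2, -1.4]
finger_gap: 0.0249
finger_force: 25.0
t 36.9 tcp [0.5808 0.154  0.0297] tilt [0.0012 0.0002] spin deg 0.03 shift cm now-axes [-0.01  0.05  0.92] after-spin axes [-0.01  0.05  0.92] gap 0.0249 F [-0.   0.2 -1.4] q [ 0.24  0.53  1.74 -0.    0.87  1.73]
```

```bash
python3 -m inch '[[[0,0,0.3],0,2],[[0,0,0.2],0,2],[[0,0,0.2],0,2],[[0,0,0.1],0,2],[[0,0,0.1],0,2],[[0,0,0],0,2],[[0,0,0],0,2],[[0,0,0],0,2]]';  python3 togo.py c3 .0205
```

```text
t: 37.65
tcp_pos: [0.5803, 0.1539, 0.0204]
ee_rot: [0.0, 0.999, 0.038, 0.0]
contact_force: [-1.3, -1.0, 2.1]
finger_gap: 0.0252
finger_force: 25.0
t 37.6 tcp [0.5803 0.1539 0.0204] tilt [ 0.0001 -0.    ] spin deg 0.03 shift cm now-axes [ 0.04  0.04 -0.01] after-spin axes [ 0.04  0.04 -0.01] gap 0.0252 F [-1.3 -1.   2.1] q [ 0.24  0.54  1.75 -0.    0.85  1.73]
```

Release, rise and pull aside for a check.

```bash
python3 -m inch '[[[0,0,0],0,3.8],[[0,0,0],0,3.8],[[0,0,0],0,3.8],[[0,0,0],0,3.8],[[0,0,-1],0,3.8],[[0,0,-1.5],0,3.8],[[0,0,-2],0,3.8],[[0,0,-3],0,3.8],[[0,0,-3],0,3.8],[[0,0,-1.5],0,3.8],[[0,0,0],0,3.8],[[0,0,0],0,3.8]]'; python3 -m inch '[[[0,2,0],0,3.8],[[0,4,0],0,3.8],[[0,4,0],0,3.8],[[0,4,0],0,3.8],[[0,4,0],0,3.8],[[0,4,0],0,3.8],[[0,4,0],0,3.8],[[0,2,0],0,3.8],[[0,0,0],0,3.8],[[0,0,0],0,3.8]]'
python3 - <<'E'
from h import *; from workcell import eyes,silhouettes
P=[eyes.snapshot(n) for n in("scene","top")]
cv2.imwrite("pics/end.png",cv2.resize(P[0]["pixels"][120:260,270:450,::-1],None,fx=4,fy=4,interpolation=cv2.INTER_CUBIC))
c,s=np.cos(.0755),np.sin(.0755)
for n,o in(("red",.093),("purple",.031),("green",-.031),("yellow",-.093)):
    g=np.array([.5737-s*o,.2462+c*o,.03]); v=[]
    for p in P:
        t=proj([g],p)[0]
        L=[d for d in silhouettes(p,f"pack_{n}_mid") if np.hypot(*(np.array(d["uv"])-t))<9]
        if L: v.append((p,L[0]["pixels"].astype(np.float32)))
    if not v: print(n,"none"); continue
    q,f=fit(PACK(.006),[g[0],g[1],.07],v); d=q[:2]-[.5737,.2462]
    print(n,len(v),"in caddy mm",np.round([1e3*(c*d[0]+s*d[1]),1e3*(-s*d[0]+c*d[1])],1),round(q[2],3),round(f,2))
E
```

```text
t: 38.85
tcp_pos: [0.5801, 0.1538, 0.1402]
ee_rot: [0.0, 0.999, 0.038, 0.0]
contact_force: [-0.5, -0.0, -0.3]
finger_gap: 0.0377
finger_force: 0.0
t: 39.85
tcp_pos: [0.6008, -0.125, 0.1387]
ee_rot: [-0.001, 0.999, 0.037, -0.001]
contact_force: [-0.4, -0.2, -0.1]
finger_gap: 0.038
finger_force: 0.0
red 2 in caddy mm [-1.9 95.1] 0.062 0.15
purple 2 in caddy mm [-3.8 32.7] 0.058 0.2
green 1 in caddy mm [  0.1 -28.3] 0.088 0.09
yellow 2 in caddy mm [ -0.1 -91.6] 0.068 0.26
```

View pics/end.png

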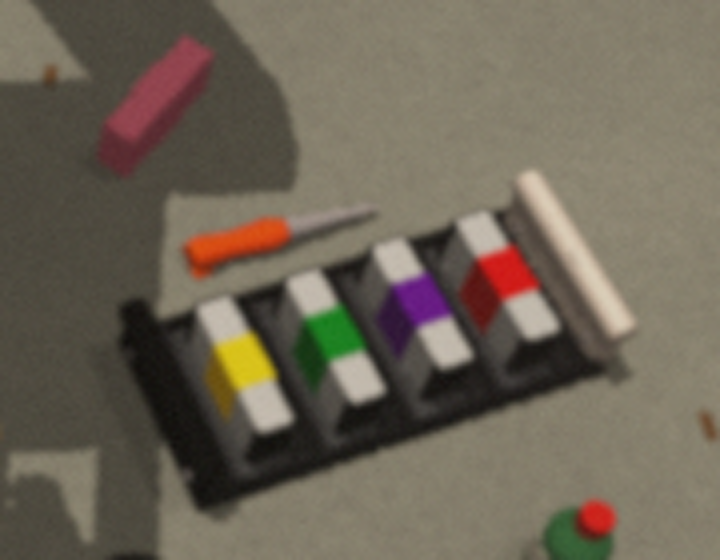

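All four packs stand upright in their bays: from the white cheek (575,255), red (505,275), purple (420,305), green (335,335), yellow (245,365). The fits put each within 4 mm of its bay centre. Handing in.

```bash
python3 -c "
from workcell import job
print(job.close_job())"
```

```text
the job is handed in; nothing more can be done
None
```

I moved all four packs into the caddy in running order from the white end (red, purple, green, yellow), upright, released and within about 4 mm of their bay centres by camera; the job was handed in at about 40 s, and the hand-in returned no verdict.

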